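Seat the bar and nip it with the sunk cam knob

ROBOT

A 7-joint arm with a two-finger parallel gripper is mounted at the origin on a cart in front of the work surface, level with it; the furniture and walls round the work are solid. World frame = base frame: x ahead of the robot, y to its left, z up, the work surface at z = 0. Lengths are in mm, angles in rad, forces in N, time in s.
With the tool pointing down it reaches from about 400 to 900 mm from the base axis. Payload 5.5 kg.
Tool frame: the origin (TCP) lies at the very end of the fingers, on their centre line; the grasp point (between the pads) lies 19 mm behind it; z points along the fingers, y is the direction in which the jaws open and shut (so a half turn about z gives the same grasp; the last joint's range is limited). The gripper opens to 85 mm and grips with 20 to 120 N. Pads are 22 mm wide; open, the fingers measure 114 mm over their backs; the gripper's body (76 mm by 85 mm) begins 54 mm behind the grasp point. The pads swing forward as they close: fully open they stand 13 mm farther back than shut.
Start: joints at [1.589, 0.501, -0.427, 1.55, 0.221, 1.138, -0.21], TCP at [157.57, -630.612, 210.41] pointing down, gripper open.
Joint ranges: [-2.88, 2.88], [-0.31, 2.03], [-1.54, 1.56], [0.2, 2.42], [-1.41, 4.55], [0.19, 2.02], [-2.57, 2.57]. Speed limits (rad/s): [2.57, 2.57, 3.14, 3.14, 3.14, 3.14, 3.14].

INTERFACE

Orientations are given as a 3x3 rotation matrix whose columns are the frame's x, y, z axes.
In Python, from station import env gives the robot as it stands. The module is installed in compiled form; this text tells all that it offers. Calls block until the motion is done:
- env.movep(position, orientation): joint-space move of the TCP to a pose.
- env.move_straight(position, v=150, rot=None): straight line of the TCP; rot=None keeps the orientation; v is the mean speed in mm/s.
- env.movej(angles): joint-space move.
- env.release() and env.grab(strength=None): open the fingers fully, or close them until they stop; strength is the grip in N (None keeps the last).
- env.hold(seconds).
- env.solve_ik(position, orientation): joint angles nearest the present ones, or None.
- env.observe(): the state.
- env.get_image(name): name is "side" or "top" or "wrist"; returns the picture (400x640x3 uint8, red, green, blue); there is no depth.
- env.camera_model(name): a dict with "fx", "fy", "cx", "cy" (pixels), "dist" ([k1, k2, p1, p2, k3] as OpenCV has them; the pictures are not rectified), "R" (3x3) and "t" (3): a world point X has camera coordinates R X + t. Camera axes: x right, y down, z forward; pixel columns grow to the right and rows downward; lengths in mm; the calibration is good to about 2 mm. A picture is of the moment at which its call begins: read the wrist's pose just before it. camera_model takes no time and is no camera call; for the wrist camera it gives the pose at the moment of the call.
A pose or a line that the arm cannot do raises env.MotionError and nothing moves.
- env.sign_off(): hands the job in, once; it reports no verdict.
The state is a dict: "t": time; "joint_pos": joint angles; "qd": joint speeds; "joint_torque": joint torques, N m; "tcp_pos": TCP position; "orientation": TCP orientation; "force": force on the tool from outside, world axes, zero at the start; "ft_torque": the same for the moment, N m; "finger_gap": finger opening in mm.
Only numpy, scipy, OpenCV 4.12 (cv2) and the standard library are available. Lean on these libraries where they do the work, as an engineer would, in place of code of your own. Each camera call takes 0.05 s, during which the arm holds its last target.

TASK

Get the square bar ready for marking out: push it gently along the channel of the holding fixture until its end is fully home against the end stop, then reach down into the round well and turn the sunk knob clockwise until the cam jaw holds the bar finger-tight, by feel: firmly nipped between jaw and fence with about 20 N, not crushed. Leave it clamped, and leave the things lying around alone.

Things in the scene. Friction and masses are not known exactly. Their poses are not given: they have to be found in the camera images.
- fixture: low-profile holding fixture, grey casting bolted to the bench, 212 x 162 mm, top face 60 mm above the bench. Origin at bench level under its middle; its x runs from the knob side to the fence side, its y along the channel towards the end stop. The channel is open at the -y end, where the casting ends at y = -85 mm; an ear with a bolt, 16 mm high, at x = -62 mm reaches y = -109 mm
- knob (a joint): turn of the knob, rad: 0 = jaw fully back, grows clockwise seen from above, stop at 1.9; stays where left. Turning takes about 0.26 N m while the jaw is free; from where the bar is nipped (unknown, 0.65 to 1.15 rad) the force climbs by about 10 N per 0.1 rad and the torque by 0.008 N m per N. A torque read standing still after a step is lower (friction), but rises likewise once the jaw bites
- knob_grip (a point): grip point of the knob, on its axis, 40 mm above the bench, 20 mm below the rim of the well. The knob is an upright black bar 44 mm long, 14 mm wide, its top 8 mm above this point, its foot (a collar of 42 mm diameter) 17 mm below; below that the cam plate, 22 mm under this point. The point's x runs along the bar and turns with it; z is up
- well_rim (a point): centre of the mouth of the round well, in the top face; the well is 80 mm in diameter and 42 mm deep down to the cam plate, with the knob upright in its middle
- stop_face (a point): point on the face of the end stop that the bar's end shall meet, 42 mm above the bench. The stop is a steel block 52 mm wide, 54 mm high. The adjustable fence (steel plate 58 mm high) lines the far side of the channel; where it was set is not told, the bar lies 1 to 3 mm off it and some mm off the jaw
- jaw: steel jaw plate, 14 x 110 x 50 mm, slides along the fixture's x, driven by the knob. Origin at the middle of its underside; the gripping face is 7 mm to +x of it.
- bar: square aluminium bar 40 x 170 x 40 mm, about 0.7 kg, lying loose on the bed of the channel (bed 22 mm above the bench), a few mm of play to jaw and fence; sliding it takes 3 to 7 N. Origin at the middle of its underside, y along its length towards the stop, z up.
- bar_tip (a point): middle of the bar's end face next to the stop
- bar_tail (a point): middle of the bar's other end face, sticking out of the open end of the channel, 42 mm above the bench; when the bar is home it still sticks out 20 mm from the casting
- try_square: bystander: try square with wooden stock, 110 x 156 x 17 mm, to the left
- marker: bystander: marker pen, 17 x 130 x 11 mm, front left
- hole_saw: bystander: steel hole saw, 54 x 54 x 70 mm, behind the fixture
- sanding_block: bystander: brown sanding block, 64 x 100 x 34 mm, to the right

How it is judged (in metres and radians):
On the way, in this order (a step that is already met when the one before it is completed fails the run):
1. the bar's end is home against the end stop (within 2 mm) (y of bar_tip in the frame of fixture above 0.063 m), for 0.2 s.
2. the jaw grips the bar with at least 10 N (contact force between jaw and bar above 10 N), for 0.2 s.
At the end, for the whole second after the job is handed in: the bar's end is within 2 mm of the end stop, the bar lies straight in the channel (within 0.02 rad), and the jaw holds it with 10 to 30 N (y of bar_tip in the frame of fixture above 0.063 m and angle between the y axis of bar and the y axis of fixture, either way round below 0.02 rad and contact force between jaw and bar between 10 and 30 N and linear speed of bar below 0.01 m/s); the robot touches nothing.
It fails at once if the bar is crushed: jaw force over 45 N (contact force between jaw and bar above 45 N).
It fails at once if the bar is rammed: the fingers push on it with more than 40 N (contact force between the fingers and bar above 40 N).
It fails at once if a bystander is moved by more than 20 mm (distance of any of try_square, marker, hole_saw, sanding_block from where it was at the start of the episode above 0.02 m).
It also fails if it takes over 72 s, if anything falls off the work surface, if the arm or the gripper's body presses on something with over 40 N, if the wrist force passes 120 N, or if a joint passes its speed limit or range.

## Working session

There is one attempt and no reset: what is moved stays moved. The work goes in short steps, each a Python script; the robot and the scene stay as the last script left them, time stands still between calls to the robot, and variables do not carry over. Pictures are saved under pics/ and viewed, and the job is handed in when it is done.

```bash
mkdir -p pics
python3 - <<'E'
from station import env
import cv2
for n in("side","top","wrist"):
    m=env.camera_model(n);print(n,m)
    cv2.imwrite(f"pics/{n}0.png",env.get_image(n)[:,:,::-1])
s=env.observe();print(s)
E
```

```text
side {'fx': 443.184854275449, 'fy': 443.184854275449, 'cx': 322.47953197679163, 'cy': 203.0689146897876, 'dist': array([-0.10296037,  0.        ,  0.        ,  0.        ,  0.        ]), 'R': array([[-0.87436463, -0.48485273, -0.02010802],
       [-0.16467479,  0.33543625, -0.92755848],
       [ 0.45647422, -0.80771304, -0.37313661]]), 't': array([510.77906792, 163.51404977, 971.35193095])}
top {'fx': 482.3726158516847, 'fy': 482.3726158516847, 'cx': 314.76954881904936, 'cy': 206.60423419639298, 'dist': array([-0.01018763,  0.        ,  0.        ,  0.        ,  0.        ]), 'R': array([[-0.00544163, -0.9997997 ,  0.01926018],
       [-0.98895697,  0.00252805, -0.14818137],
       [ 0.148103  , -0.01985383, -0.98877264]]), 't': array([ -23.94938657,  617.46990938, 1484.07206291])}
wrist {'fx': 345.2593970701445, 'fy': 345.2593970701445, 'cx': 326.8624983076588, 'cy': 201.24532829404646, 'dist': array([-0.0229167,  0.       ,  0.       ,  0.       ,  0.       ]), 'R': array([[ 0.24302412, -0.97001724, -0.00241309],
       [-0.93139119, -0.2340405 ,  0.27881085],
       [-0.2710161 , 
[... 223 characters left out ...]
': array([ 1.45950213e-05, -1.57493626e-03, -3.46173661e-03, -3.58242424e-03,
        8.14433985e-06,  2.67629406e-04, -5.41566933e-05]), 'joint_torque': array([-6.53410956e-03, -5.70042658e+01, -5.82535431e+00, -2.81281257e+01,
        1.05465087e-02,  8.00605776e-03,  5.13592522e-05]), 'tcp_pos': array([ 157.38298109, -630.09272368,  209.61259845]), 'orientation': array([[ 9.70178885e-01,  2.42389854e-01, -2.99732646e-04],
       [ 2.42390032e-01, -9.70177817e-01,  1.44052758e-03],
       [ 5.83753061e-05, -1.47022165e-03, -9.99998918e-01]]), 'force': array([-0.61249129, -0.50238421, -0.06942516]), 'ft_torque': array([ 0.00406225, -0.02178682, -0.01032576]), 'finger_gap': 85.5951116277114}
```

View pics/top0.png

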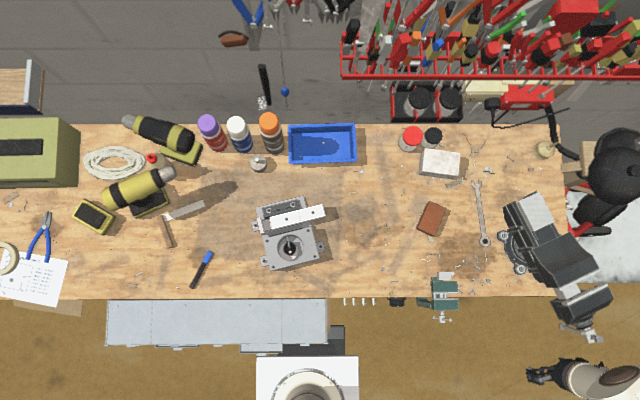

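View pics/side0.png

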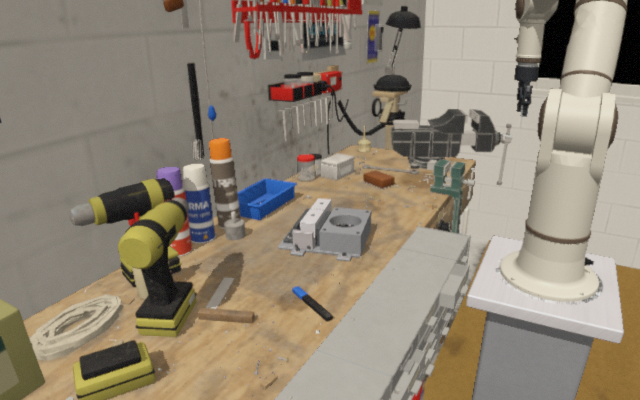

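View pics/wrist0.png

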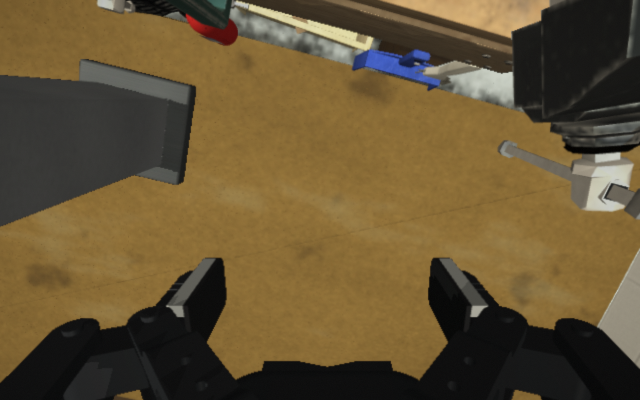

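```bash
cat > h.py <<'E'
from station import env
import cv2, numpy as np
def ray(m,px):
    K=np.array([[m['fx'],0,m['cx']],[0,m['fy'],m['cy']],[0,0,1.]])
    u=cv2.undistortPoints(np.array([[px]],float),K,np.array(m['dist']))[0,0]
    R=np.array(m['R']);return -R.T@np.array(m['t']), R.T@np.array([u[0],u[1],1.])
def at(m,px,z):
    c,d=ray(m,px);return c+d*(z-c[2])/d[2]
def proj(m,X):
    K=np.array([[m['fx'],0,m['cx']],[0,m['fy'],m['cy']],[0,0,1.]])
    return cv2.projectPoints(np.atleast_2d(np.array(X,float)),cv2.Rodrigues(np.array(m['R']))[0],np.array(m['t']),K,np.array(m['dist']))[0][:,0]
def crop(img,x0,y0,x1,y1,k,name):
    cv2.imwrite('pics/'+name,cv2.resize(img[y0:y1,x0:x1,::-1],None,fx=k,fy=k,interpolation=cv2.INTER_CUBIC))
def Rz(a):  # tool down, tool y (opening) direction at world angle a+90deg..: x axis at angle a
    c,s=np.cos(a),np.sin(a);return np.array([[c,s,0],[s,-c,0],[0,0,-1.]])
E
python3 - <<'E'
from h import *
m=env.camera_model("top")
for p,z in(((290,247),60),((262,205),60),((325,213),62),((318,265),60)):print(p,at(m,p,z).round(1))
im=cv2.imread('pics/top0.png')[:,:,::-1]
crop(im,235,185,345,275,7,'topc.png')
w=env.camera_model("wrist");s=env.observe()
c=-w['R'].T@w['t'];print('cam in tool',s['orientation'].T@(c-s['tcp_pos']),w['R']@s['orientation'])
for a in(0,np.pi/2,-np.pi/2,.24,np.pi): 
    print(a,env.solve_ik([400,-80,350],Rz(a)))
E
```

```text
(290, 247) [488.8  51.4  60. ]
(262, 205) [620.8 139.5  60. ]
(325, 213) [594.7 -58.1  62. ]
(318, 265) [432.9 -35.1  60. ]
cam in tool [  71.66847753   -0.36956234 -162.9252032 ] [[ 6.50831223e-04  9.99999552e-01  6.87772013e-04]
 [-9.60329315e-01  8.16809754e-04 -2.78867244e-01]
 [-2.78867680e-01 -4.78992116e-04  9.60329416e-01]]
0 [ 1.3866596  -0.15777    -1.10693744  1.89674917 -0.14562276  1.31848616
 -1.24945849]
1.5707963267948966 [ 1.67998964 -0.30043581 -1.26014984  1.89482133 -0.29291089  1.35065176
  0.49918978]
-1.5707963267948966 None
0.24 [ 1.42628657 -0.16895829 -1.13461582  1.89636466 -0.15798196  1.32019939
 -0.99412301]
3.141592653589793 [ 1.55222341 -0.21836929 -1.21074318  1.89539876 -0.21034637  1.32944269
  1.97126024]
```

View pics/topc.png

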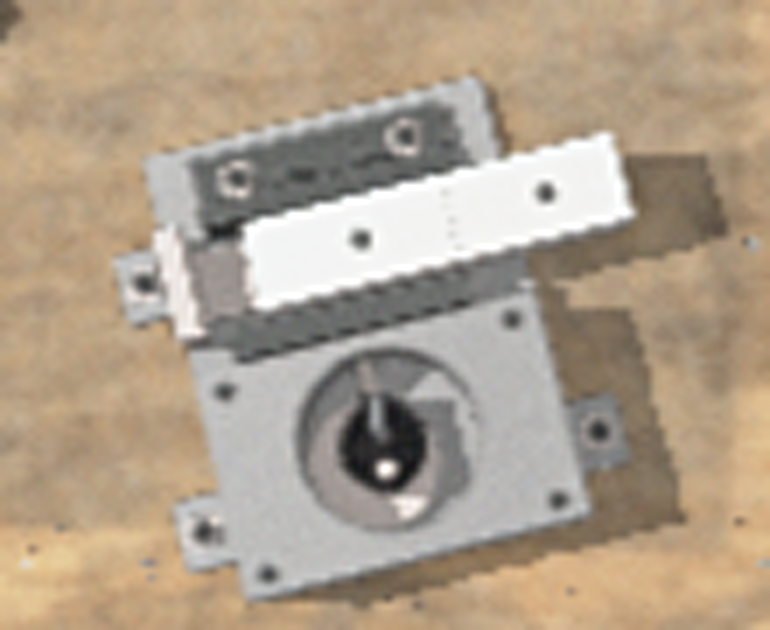

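Run:
```python
from h import *
s=env.observe();p=s['tcp_pos'];O=s['orientation']
for d in(.1,-.1):
    c,q=np.cos(d),np.sin(d);R=np.array([[c,-q,0],[q,c,0],[0,0,1]])
    print(d,env.solve_ik(R@p,R@O))
# big
a0=np.arctan2(p[1],p[0]);
for pos in ([590,60,300],[486,50,200],[486,50,80],[640,-60,100]):
  for a in(.23,.23+np.pi/2,.23-np.pi/2,.23+np.pi):
    q=env.solve_ik(pos,Rz(a)); print(pos,round(a,2),None if q is None else np.round(q,2))
```

```text
0.1 [ 1.51307285  0.50738819 -0.46158822  1.55026287  0.23997947  1.14206531
 -0.22470052]
-0.1 [ 1.66509676  0.49634845 -0.39208559  1.55210771  0.20187775  1.13484394
 -0.19608744]
[590, 60, 300] 0.23 [ 0.69  0.56 -1.22  1.57  0.53  1.38 -1.92]
[590, 60, 300] 1.8 [ 0.72  0.61 -1.3   1.57  0.59  1.41 -0.39]
[590, 60, 300] -1.34 [-1.01  0.58  1.28  1.63 -0.56  1.36 -2.57]
[590, 60, 300] 3.37 [ 0.72  0.61 -1.3   1.57  0.59  1.41  1.18]
[486, 50, 200] 0.23 [ 0.78  0.39 -1.13  1.94  0.41  1.06 -1.87]
[486, 50, 200] 1.8 [ 0.74  0.37 -1.08  1.94  0.37  1.05 -0.27]
[486, 50, 200] -1.34 [-1.21  0.52  1.37  2.   -0.58  1.11 -2.5 ]
[486, 50, 200] 3.37 [ 0.79  0.4  -1.15  1.94  0.42  1.07  1.26]
[486, 50, 80] 0.23 [ 0.66  0.6  -1.03  2.04  0.67  0.88 -2.09]
[486, 50, 80] 1.8 [ 0.77  0.73 -1.21  2.04  0.84  0.99 -0.65]
[486, 50, 80] -1.34 [-0.85  0.5   0.85  2.09 -0.54  0.78 -2.57]
[486, 50, 80] 3.37 [ 0.8   0.77 -1.26  2.04  0.89  1.04  0.88]
[640, -60, 100] 0.23 [ 0.56  0.69 -0.73  1.65  0.52  1.01 -1.68]
[640, -60, 100] 1.8 [ 0.73  0.83 -1.03  1.64  0.77  1.13 -0.28]
[640, -60, 100] -1.34 [-0.56  0.76  0.9   1.69 -0.68  1.04 -2.33]
[640, -60, 100] 3.37 [ 0.71  0.81 -1.    1.65  0.74  1.11  1.31]
```

Run:
```python
from h import *
p=env.observe()['tcp_pos']
env.move_straight([p[0],p[1],380],v=300)
s=env.observe();q=s['joint_pos'].copy();print(q.round(2))
q[0]=0.1;q[2]=0;q[6]=-.2;q[4]=0
env.movej(q)
s=env.observe();print(s['tcp_pos'],s['orientation'].round(2),s['t'])
for a in(.23,.23+np.pi/2,.23+np.pi):
    for pos in([580,60,320],[440,30,320],[486,50,100],[640,-100,40]):
        k=env.solve_ik(pos,Rz(a));print(a,pos,None if k is None else k.round(2))
```

```text
[ 1.59  0.4  -0.45  1.32  0.17  1.46 -0.17]
[642.34601817 -93.12837077 364.83288734] [[ 0.3   0.95 -0.04]
 [ 0.95 -0.3   0.  ]
 [-0.01 -0.04 -1.  ]] 3.4333
0.23 [580, 60, 320] [-0.22  0.26  0.09  1.6  -0.02  1.28 -1.47]
0.23 [440, 30, 320] [-0.16 -0.01  0.03  1.91  0.    1.24 -1.47]
0.23 [486, 50, 100] [-0.21  0.34  0.06  2.06 -0.03  0.75 -1.47]
0.23 [640, -100, 40] [ 0.01  0.66  0.14  1.69 -0.12  0.8  -1.13]
1.8007963267948965 [580, 60, 320] [-0.03  0.27 -0.15  1.59  0.04  1.28  0.04]
1.8007963267948965 [440, 30, 320] [ 0.03 -0.01 -0.15  1.91 -0.    1.24  0.1 ]
1.8007963267948965 [486, 50, 100] [-0.02  0.34 -0.16  2.05  0.08  0.76  0.  ]
1.8007963267948965 [640, -100, 40] [ 0.17  0.66 -0.08  1.68  0.06  0.81  0.29]
3.371592653589793 [580, 60, 320] [ 0.17  0.29 -0.4   1.59  0.12  1.29  1.55]
3.371592653589793 [440, 30, 320] [ 0.2  -0.   -0.33  1.9  -0.    1.24  1.67]
3.371592653589793 [486, 50, 100] [ 0.17  0.36 -0.38  2.04  0.19  0.77  1.47]
3.371592653589793 [640, -100, 40] [ 0.36  0.68 -0.34  1.67  0.29  0.83  1.69]
```

Run:
```python
from h import *
env.movep([590,75,300],Rz(.23))
env.hold(.3)
import pickle
m=env.camera_model("wrist");im=env.get_image("wrist");pickle.dump((m,im),open('w1.pkl','wb'))
crop(im,0,0,640,400,1.25,'w1.png')
s=env.observe();print(s['t'],s['tcp_pos'],s['force'])
```

```text
4.9583 [590.16738774  74.58853095 300.02355321] [-0.16133753  0.47363904  0.91711772]
```

View pics/w1.png

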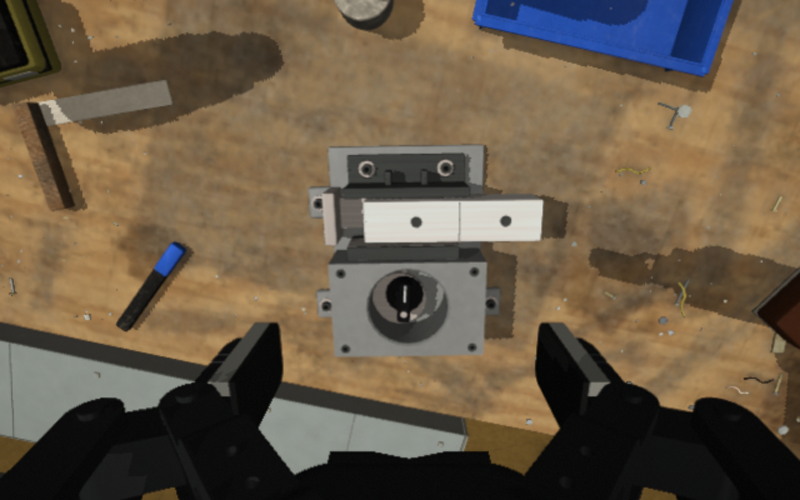

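Run:
```python
from h import *
import pickle
m,im=pickle.load(open('w1.pkl','rb'))
crop(im,245,110,445,200,4,'c1.png')
crop(im,245,190,405,290,5,'c2.png')
```

```text
(no output)
```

View pics/c1.png

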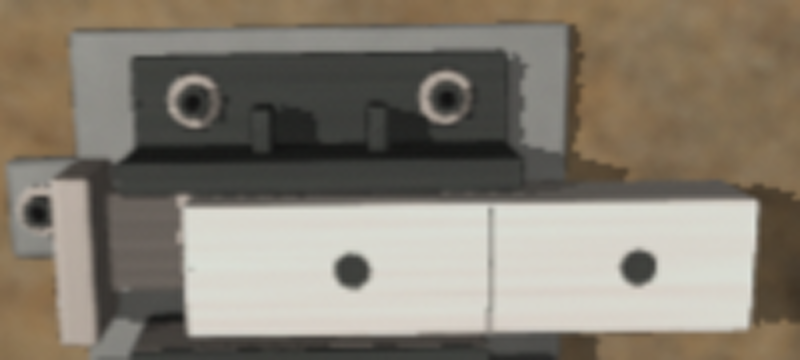

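View pics/c2.png

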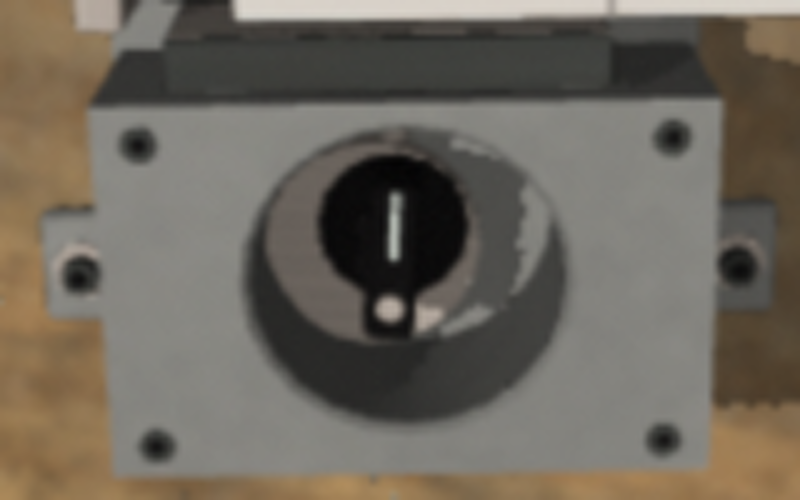

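Run:
```python
from h import *
import pickle
m,im=pickle.load(open('w1.pkl','rb'))
a1=lambda p:(245+p[0]/4,110+p[1]/4)
a2=lambda p:(245+p[0]/5,190+p[1]/5)
B=np.array([at(m,a1(p),62) for p in((184,207),(757,199),(750,329),(187,336))])
print('bar',B.round(1));d=np.linalg.norm(np.roll(B,-1,0)-B,axis=1);print(d)
v=B[0]-B[1];w=B[3]-B[2];print('yaw',np.arctan2(-v[0],v[1]),np.arctan2(-w[0],w[1]),'tail',(B[1]+B[2])/2,'tip',(B[0]+B[3])/2)
C=np.array([at(m,a2(p),60) for p in((90,107),(722,98),(708,470),(113,478))])
print('cast',C.round(1),np.linalg.norm(np.roll(C,-1,0)-C,axis=1));
for i,j in((0,1),(3,2)):
    v=C[i]-C[j];print(np.arctan2(-v[0],v[1]))
print('well',at(m,a2((405,273)),60),[at(m,a2(p),60).round(1) for p in((243,275),(567,275),(403,126),(407,422))])
print('knob',[at(m,a2(p),48).round(1) for p in((396,192),(393,260),(389,308),(365,337),(413,337))])
```

```text
bar [[583.9 116.6  62. ]
 [624.5 -46.2  62. ]
 [586.5 -56.4  62. ]
 [545.8 107.9  62. ]]
[167.82100912  39.36848807 169.29924289  39.09872812]
yaw 0.2446348402534382 0.2430290929322912 tail [605.51577045 -51.28058684  62.        ] tip [564.82206698 112.2936173   62.        ]
cast [[515.5 138.   60. ]
 [553.1 -12.4  60. ]
 [454.  -37.2  60. ]
 [416.1 114.1  60. ]] [154.98899107 102.15939179 155.93261179 102.20740632]
0.2450330580798589
0.24531615253841454
well [490.27363631  52.71111711  60.        ] [array([480.4,  92.4,  60. ]), array([499.1,  12.8,  60. ]), array([528.2,  62.1,  60. ]), array([449.7,  42.7,  60. ])]
knob [array([506.6,  58.9,  48. ]), array([488.1,  55.4,  48. ]), array([474.6,  53.4,  48. ]), array([465.1,  57.7,  48. ]), array([468. ,  45.4,  48. ])]
```

```bash
cat >> h.py <<'E'
YF=.245
fx=np.array([np.cos(YF),np.sin(YF),0]);fy=np.array([-np.sin(YF),np.cos(YF),0])
E
python3 - <<'E'
from h import *
env.grab(40)
R=Rz(YF+np.pi/2)
tail=np.array([605.5,-51.3,0])
p=tail-45*fy
env.movep([p[0],p[1],120],R)
env.move_straight([p[0],p[1],32],v=150)
s=env.observe();print(s['t'],s['tcp_pos'],s['finger_gap'],s['force'].round(2),s['ft_torque'].round(2))
f0=s['force']
d=-45.
while d<15:
    d+=2.5
    t=tail+d*fy;t[2]=32
    env.move_straight(t,v=40)
    s=env.observe();f=-(s['force']-f0)@fy
    print(round(d,1),round((s['tcp_pos']-tail)@fy,1),round(f,2),round(s['t'],2))
    if f>11 and d>-5:break
    if f>18:break
E
```

```text
8.0333 [617.2093507  -94.82721366  32.7185785 ] -0.05640004492274858 [0.25 0.37 0.22] [ 0.02 -0.   -0.01]
-42.5 -42.4 1.38 8.28
-40.0 -39.7 -0.08 8.53
-37.5 -37.2 0.77 8.78
-35.0 -34.7 -0.27 9.03
-32.5 -32.2 0.11 9.28
-30.0 -29.7 1.34 9.53
-27.5 -27.2 0.42 9.78
-25.0 -24.7 1.48 10.03
-22.5 -22.2 -0.64 10.28
-20.0 -19.7 0.5 10.53
-17.5 -17.2 -0.56 10.78
-15.0 -14.7 0.51 11.03
-12.5 -12.3 0.38 11.28
-10.0 -10.7 2.59 11.53
-7.5 -7.9 3.9 11.78
-5.0 -4.9 3.77 12.03
-2.5 -2.0 3.41 12.28
0.0 0.5 2.68 12.53
2.5 2.9 2.78 12.78
5.0 5.4 2.38 13.03
7.5 7.9 3.18 13.28
10.0 10.4 3.0 13.53
12.5 12.9 3.22 13.78
15.0 15.3 3.4 14.03
```

Run:
```python
from h import *
tail=np.array([605.5,-51.3,0])
f0=np.array([.25,.37,.22])
d=15.
while d<32:
    d+=1.
    t=tail+d*fy;t[2]=32
    env.move_straight(t,v=25)
    s=env.observe();f=-(s['force']-f0)@fy
    print(round(d,1),round((s['tcp_pos']-tail)@fy,1),round(f,2),round(s['t'],2))
    if f>13:break
env.hold(.25)
s=env.observe();print(s['force'],s['t'],s['tcp_pos'])
m=env.camera_model("wrist");im=env.get_image("wrist")
crop(im,0,0,640,400,1.25,'p1.png')
m=env.camera_model("top");im=env.get_image("top")
crop(im,235,185,345,275,7,'p2.png')
```

```text
16.0 16.0 3.95 14.28
17.0 16.2 5.65 14.53
18.0 16.2 7.66 14.78
19.0 16.2 9.27 15.03
20.0 16.2 10.71 15.28
21.0 16.2 12.31 15.53
22.0 16.3 13.0 15.78
23.0 16.3 15.05 16.03
[  5.85283764 -15.10596004  -2.55191267] 16.2833 [601.65480414 -35.45811864  32.36799153]
```

View pics/p1.png

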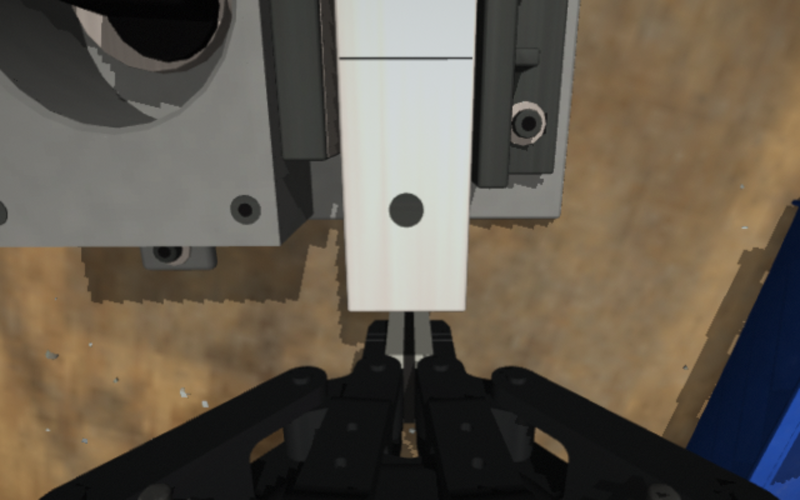

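View pics/p2.png

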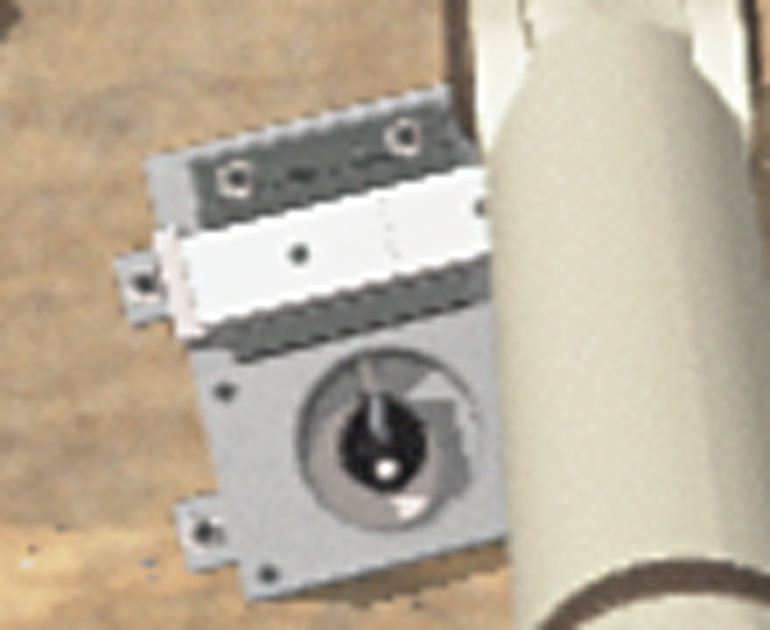

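Run:
```python
from h import *
import pickle
s=env.observe();print(s['ft_torque'].round(3),s['force'].round(2))
p=s['tcp_pos']
q=p-22*fy;env.move_straight([q[0],q[1],32],v=120)
s=env.observe();print(s['ft_torque'].round(3),s['force'].round(2),s['t'])
env.move_straight([q[0],q[1],120],v=250)
w=np.array([489.5,52.5,0])-30*fy
env.movep([w[0],w[1],170],Rz(YF+np.pi/2))
env.hold(.3)
m=env.camera_model("wrist");im=env.get_image("wrist");pickle.dump((m,im),open('w2.pkl','wb'))
s=env.observe();print(s['t'],s['tcp_pos'])
c=proj(m,[489.5,52.5,60])[0].astype(int);print(c)
cv2.imwrite('pics/w2.png',cv2.resize(im[:,:,::-1],None,fx=1.25,fy=1.25))
x0=max(c[0]-90,0);y0=max(c[1]-75,0);print(x0,y0)
crop(im,x0,y0,x0+180,y0+150,4,'c3.png')
```

```text
[-3.14  -1.085 -0.064] [  4.11 -15.01  -1.62]
[-0.048  0.011  0.039] [0.44 0.47 0.8 ] 16.775
18.2583 [496.94701645  22.89088513 169.42814863]
[325 154]
235 79
```

View pics/w2.png

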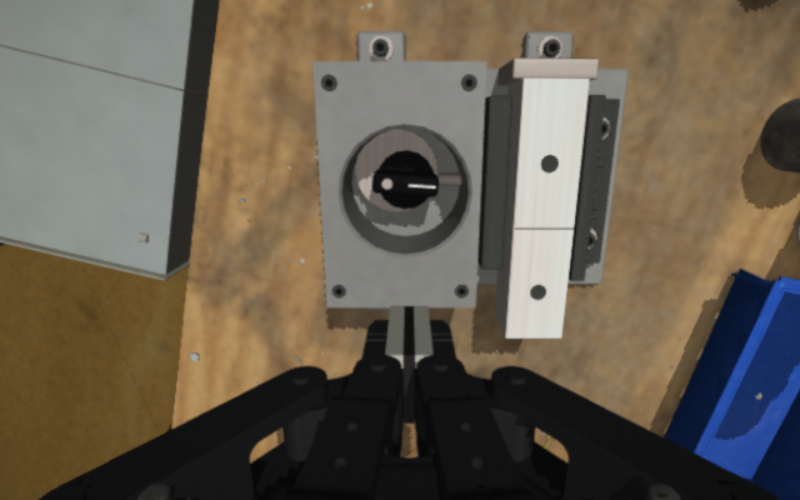

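View pics/c3.png

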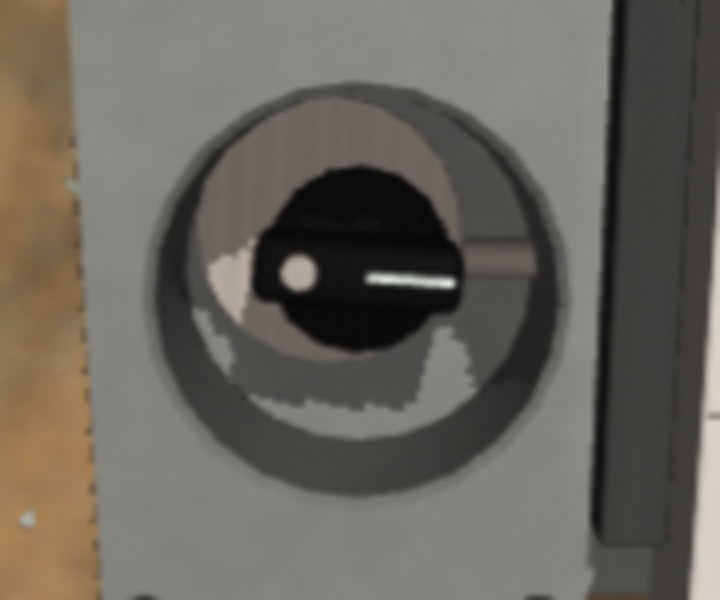

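Run:
```python
from h import *
import pickle
m,im=pickle.load(open('w2.pkl','rb'))
a=lambda p:(235+p[0]/4,79+p[1]/4)
P=lambda p,z:at(m,a(p),z)
print('well',[P(p,60).round(1) for p in((148,291),(568,290),(358,83),(358,497))])
W=np.mean([P(p,60) for p in((148,291),(568,290),(358,83),(358,497))],0);print(W)
k=[P(p,48) for p in((299,272),(367,279),(455,284),(255,272),(462,278))];print(np.round(k,1))
d=k[2]-k[1];print(np.arctan2(d[1],d[0]));d=k[4]-k[3];print(np.arctan2(d[1],d[0]));d=k[2]-k[0];print(np.arctan2(d[1],d[0]),(k[3]+k[4])/2)
B=[P(p,60) for p in(((60-0),0),)]
# bar tip/ stop
f=lambda p,z:at(m,(p[0]/1.25,p[1]/1.25),z)
b=[f((521,78),62),f((590,79),62),f((562,338),62),f((506,338),62)]
print(np.round(b,1)); v=b[0]-b[3];print('yaw',np.arctan2(-v[0],v[1]));v=b[1]-b[2];print('yaw',np.arctan2(-v[0],v[1]))
# jaw face / fixture edge
for X in([489.5,52.5,60],):print(proj(m,X))
```

```text
well [array([447.8,  44.5,  60. ]), array([528.1,  64.8,  60. ]), array([478.5,  92.8,  60. ]), array([498.1,  13.4,  60. ])]
[488.1239102   53.87446408  60.        ]
[[475.6  53.7  48. ]
 [489.5  55.7  48. ]
 [507.3  59.1  48. ]
 [466.8  51.5  48. ]
 [508.4  60.6  48. ]]
0.18809668008373162
0.21557934969810932
0.16797061030530258 [487.60551436  56.08772068  48.        ]
[[537.8 134.9  62. ]
 [577.4 144.5  62. ]
 [618.  -18.7  62. ]
 [580.1 -28.1  62. ]]
yaw 0.25393082663382194
yaw 0.24352532376550093
[[325.76297964 154.69767934]]
```

```bash
cat >> h.py <<'E'
K=np.array([488.5,54.0,0]);B0=np.pi+.19;DEL=.12
def tang(th): b=B0-th; return np.array([np.sin(b),-np.cos(b),0])
def rad(th): b=B0-th; return np.array([np.cos(b),np.sin(b),0])
def pose(th,u,v,z):
    p=K+u*rad(th)-v*tang(th);p[2]=z
    return p,Rz(B0-th-np.pi/2-DEL)
def tau(s,f0,m0):  # torque robot applies to knob about z, clockwise positive
    F=s['force']-f0;r=(s['tcp_pos']-K)/1000
    return r[0]*F[1]-r[1]*F[0]+(s['ft_torque']-m0)[2]
E
python3 - <<'E'
from h import *
p,R=pose(0,10,19.5,72)
env.movep(p,R)
env.hold(.3)
s=env.observe();f0=s['force'];m0=s['ft_torque'];print(s['t'],s['tcp_pos'].round(1),p.round(1),f0.round(2),m0.round(3))
np.save('f0.npy',np.array([f0,m0]))
for z in(60,54,50,46,42,38,34,31,29):
    p,R=pose(0,10,19.5,z);env.move_straight(p,v=60)
    s=env.observe();f=s['force']-f0;print(z,s['tcp_pos'].round(1),f.round(1),round(tau(s,f0,m0),3),round(s['t'],2))
    if np.linalg.norm(f)>7:break
E
```

```text
19.0417 [484.   32.9  73.6] [482.4  33.   72. ] [-0.7   0.38 -0.37] [0.008 0.04  0.001]
60 [481.7  32.9  59.4] [0.4 0.1 1. ] 0.026 19.39
54 [481.9  32.9  53.5] [ 1.2 -0.6  0.1] -0.0 19.64
50 [482.1  33.   49.7] [ 1.2 -1.1  0.3] 0.07 19.89
46 [482.1  32.9  45.8] [ 0.8 -1.3 -0.8] 0.048 20.14
42 [482.1  32.9  41.7] [ 1.7 -0.7  1. ] 0.099 20.39
38 [482.1  32.9  37.7] [ 0.7 -0.5  1.5] -0.004 20.64
34 [482.1  32.9  33.7] [ 1.7 -0.1  0.4] 0.073 20.89
31 [482.2  32.9  30.8] [ 1.1 -0.1  0.4] 0.022 21.14
29 [482.3  32.9  28.9] [ 0.5 -0.9  1. ] 0.009 21.39
```

```bash
cat >> h.py <<'E'
import json
VC=18.0
def theta(p):
    r=(p-K)[:2];rho=np.hypot(*r);u=np.sqrt(max(rho**2-VC**2,1))
    # rel = u*rad - VC*tang ; angle of rel = b + atan2(VC,u)  (tang is clockwise, -tang is ccw)
    b=np.arctan2(r[1],r[0])-np.arctan2(VC,u)
    return (B0-b+np.pi)%(2*np.pi)-np.pi,u
def step(dth,f0,m0,L,v=40,n=1,Lmax=22):
    s=env.observe();th,u=theta(s['tcp_pos'])
    td=th+dth
    p,R=pose(td,10,VC,29);p=p+L*tang(td)
    env.move_straight(p,v=v,rot=R)
    ss=[env.observe()]
    for i in range(n-1):
        env.hold(.04);ss.append(env.observe())
    s=ss[-1];th2,u2=theta(s['tcp_pos'])
    F=np.mean([x['force'] for x in ss],0)-f0
    T=np.mean([tau(x,f0,m0) for x in ss])
    L2=float(np.clip((p-s['tcp_pos'])@tang(th2),0,Lmax))
    print(f"t{s['t']:.2f} th{th2:.3f} u{u2:.1f} tau{T:.3f} Ft{-F@tang(th2):.1f} Fr{F@rad(th2):.1f} Fz{F[2]:.1f} L{L2:.1f} z{s['tcp_pos'][2]:.1f}")
    return th2,T,F,L2
E
python3 - <<'E'
from h import *
f0,m0=np.load('f0.npy')
L=0
for i in range(22):
    th,T,F,L=step(.06,f0,m0,L)
    if T>.4 or np.linalg.norm(F)>45 or th>.4:break
json.dump(L,open('L.json','w'))
E
```

```text
t21.64 th-0.070 u9.8 tau-0.007 Ft0.4 Fr-1.1 Fz0.7 L0.0 z29.1
t21.89 th-0.015 u10.2 tau0.034 Ft0.3 Fr-1.1 Fz0.5 L0.0 z29.0
t22.14 th0.051 u9.9 tau-0.012 Ft0.6 Fr-1.4 Fz1.5 L0.0 z29.0
t22.39 th0.112 u10.0 tau0.036 Ft0.5 Fr-0.8 Fz0.7 L0.0 z29.0
t22.64 th0.172 u10.0 tau-0.040 Ft0.5 Fr-0.3 Fz1.0 L0.0 z29.0
t22.89 th0.230 u10.0 tau-0.001 Ft0.4 Fr-0.7 Fz0.4 L0.0 z29.0
t23.14 th0.293 u9.9 tau0.055 Ft0.8 Fr-1.1 Fz1.2 L0.0 z29.0
t23.39 th0.354 u9.9 tau0.075 Ft0.4 Fr-0.8 Fz-0.1 L0.0 z29.0
t23.64 th0.417 u9.9 tau-0.005 Ft-0.6 Fr-0.9 Fz0.9 L0.0 z29.0
```

Run:
```python
from h import *
s=env.observe();print(s['tcp_pos'],s['orientation'].round(3),s['finger_gap'])
m=env.camera_model("wrist");im=env.get_image("wrist")
t=env.get_image("top")
c=proj(m,[488.5,54,48])[0];print(c, proj(m,s['tcp_pos']))
crop(im,0,0,640,400,1.25,'q1.png')
crop(t,235,185,345,275,7,'q2.png')
```

```text
[474.79681277  38.69180607  29.0027318 ] [[ 0.334  0.943  0.   ]
 [ 0.943 -0.334 -0.   ]
 [-0.     0.    -1.   ]] -0.04185883657679346
[343.36331713 224.77663499] [[325.87401404 246.97791307]]
```

View pics/q1.png

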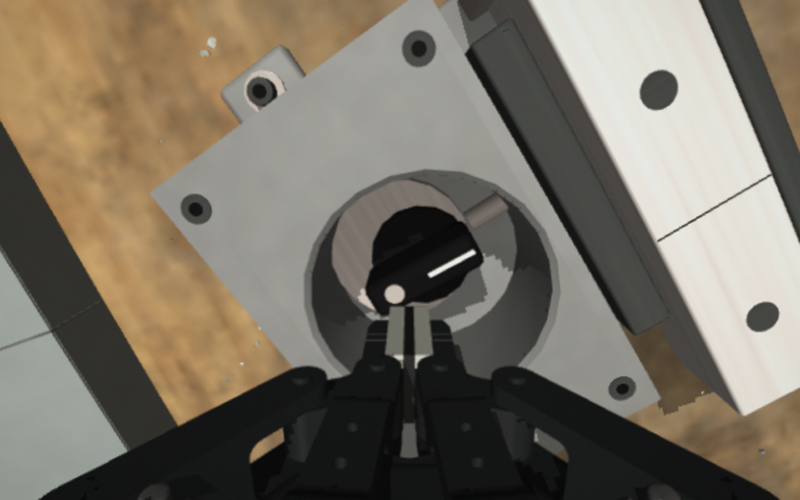

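View pics/q2.png

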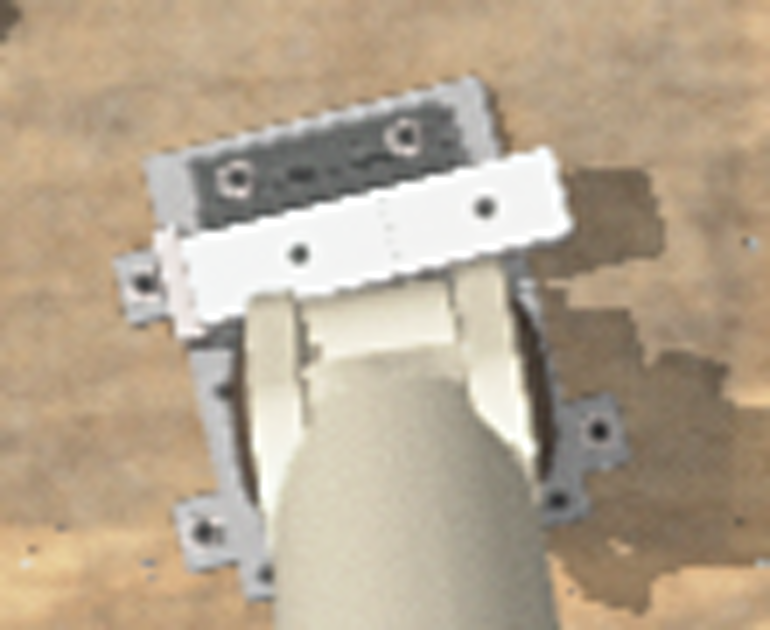

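```bash
cat >> h.py <<'E'
VC=12.0;DEL=.2;U0=13.
def step(dth,f0,m0,L,v=40,n=1,Lmax=22,slow=None):
    s=env.observe();th,u=theta(s['tcp_pos'])
    td=th+dth
    p,R=pose(td,U0,VC,29);p=p+L*tang(td)
    env.move_straight(p,v=v,rot=R)
    ss=[env.observe()]
    for i in range(n-1):
        env.hold(.04);ss.append(env.observe())
    s=ss[-1];th2,u2=theta(s['tcp_pos'])
    F=np.mean([x['force'] for x in ss],0)-f0
    T=np.mean([tau(x,f0,m0) for x in ss])
    L2=float(np.clip((p-s['tcp_pos'])@tang(th2),0,Lmax))
    print(f"t{s['t']:.2f} th{th2:.3f} u{u2:.1f} tau{T:.3f} Ft{-F@tang(th2):.1f} Fr{F@rad(th2):.1f} Fz{F[2]:.1f} L{L2:.1f} z{s['tcp_pos'][2]:.1f}")
    return th2,T,F,L2
E
python3 - <<'E'
from h import *
f0,m0=np.load('f0.npy')
p,R=pose(0,U0,15,29);env.move_straight(p,v=40,rot=R)
s=env.observe();print(theta(s['tcp_pos']),(s['force']-f0).round(1))
L=0
for i in range(16):
    th,T,F,L=step(.06,f0,m0,L,n=2)
    if T>.4 or np.linalg.norm(F)>45 or th>.35:break
json.dump(L,open('L.json','w'))
E
```

```text
(np.float64(-0.2174887482825092), np.float64(15.992983757645504)) [ 0.6 -0.3  0.8]
t24.57 th-0.156 u13.1 tau-0.003 Ft0.5 Fr-0.2 Fz0.6 L0.0 z29.0
t24.87 th-0.093 u13.0 tau0.008 Ft0.1 Fr-0.4 Fz0.0 L0.0 z29.0
t25.16 th-0.031 u13.0 tau0.013 Ft0.5 Fr-0.9 Fz0.6 L0.0 z29.0
t25.45 th0.028 u13.0 tau0.026 Ft0.8 Fr-0.6 Fz0.5 L0.0 z29.0
t25.74 th0.088 u13.0 tau0.033 Ft0.7 Fr-1.0 Fz0.6 L0.0 z29.0
t26.03 th0.148 u12.9 tau0.002 Ft0.7 Fr-0.5 Fz0.8 L0.0 z29.0
t26.32 th0.206 u13.0 tau0.001 Ft-0.0 Fr-0.5 Fz0.2 L0.0 z29.0
t26.62 th0.267 u12.9 tau0.012 Ft0.6 Fr-0.7 Fz0.2 L0.0 z29.0
t26.91 th0.329 u12.9 tau0.006 Ft0.5 Fr-0.9 Fz0.3 L0.0 z29.0
t27.20 th0.389 u12.9 tau-0.009 Ft0.2 Fr-1.0 Fz-0.3 L0.0 z29.0
```

Run:
```python
from h import *
f0,m0=np.load('f0.npy')
L=0
for i in range(6):
    th,T,F,L=step(.08,f0,m0,L,n=1)
    if T>.1:break
json.dump(L,open('L.json','w'))
m=env.camera_model("wrist");im=env.get_image("wrist")
crop(im,210,120,430,285,3.6,'q3.png')
```

```text
t27.45 th0.470 u13.0 tau0.013 Ft-0.5 Fr-0.5 Fz0.3 L0.0 z29.0
t27.70 th0.552 u13.0 tau-0.007 Ft-0.9 Fr-1.5 Fz0.2 L0.0 z29.0
t27.95 th0.631 u13.0 tau-0.016 Ft-0.8 Fr-1.8 Fz-0.3 L0.0 z29.0
t28.20 th0.710 u13.0 tau0.010 Ft0.0 Fr-1.2 Fz0.3 L0.0 z29.0
t28.45 th0.788 u13.0 tau0.013 Ft0.3 Fr-0.2 Fz0.3 L0.0 z29.0
t28.70 th0.869 u12.9 tau-0.026 Ft-0.1 Fr-0.7 Fz0.4 L0.0 z29.0
```

View pics/q3.png

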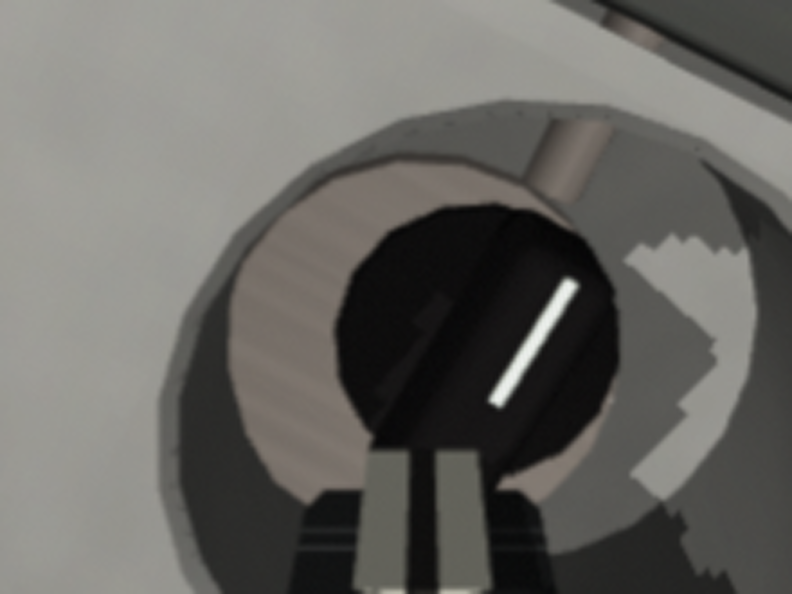

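Run:
```python
from h import *
f0,m0=np.load('f0.npy')
s=env.observe();p=s['tcp_pos'].copy()
m=env.camera_model("wrist");im=env.get_image("wrist").copy()
R=s['orientation']
for h,c in((0,(255,0,0)),(19,(0,255,0)),(25,(255,255,0))):
    X=[p+R@np.array([x,y,-h]) for x,y in((11,-8),(11,8),(-11,8),(-11,-8))]
    q=proj(m,X).astype(int);cv2.polylines(im,[q.reshape(-1,1,2)],True,c,1)
crop(im,210,120,430,285,3.6,'q4.png')
for z in np.arange(27.5,14,-1.5):
    env.move_straight([p[0],p[1],z],v=40)
    s=env.observe();f=s['force']-f0;print(z,s['tcp_pos'].round(1),f.round(1),round(tau(s,f0,m0),3),round(s['t'],2))
    if np.linalg.norm(f)>5:break
```

```text
27.5 [471.2  52.7  27.7] [-0.1 -0.8  4.3] 0.005 29.05
26.0 [471.2  52.7  27.5] [-4.9 -0.9 21.3] -0.025 29.3
```

View pics/q4.png

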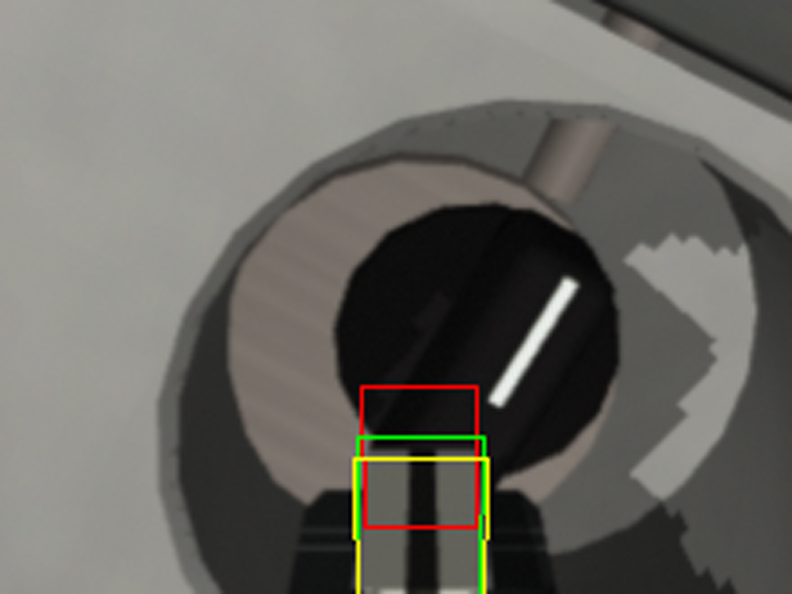

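```bash
cat >> h.py <<'E'
VC=18.0;DEL=.12;U0=10.;ZT=12.
def step(dth,f0,m0,L,v=40,n=1,Lmax=25):
    s=env.observe();th,u=theta(s['tcp_pos'])
    td=th+dth
    p,R=pose(td,U0,VC,ZT);p=p+L*tang(td)
    env.move_straight(p,v=v,rot=R)
    ss=[env.observe()]
    for i in range(n-1):
        env.hold(.04);ss.append(env.observe())
    s=ss[-1];th2,u2=theta(s['tcp_pos'])
    F=np.mean([x['force'] for x in ss],0)-f0
    T=np.mean([tau(x,f0,m0) for x in ss])
    L2=float(np.clip((p-s['tcp_pos'])@tang(th2),0,Lmax))
    print(f"t{s['t']:.2f} th{th2:.3f} u{u2:.1f} tau{T:.3f} Ft{-F@tang(th2):.1f} Fr{F@rad(th2):.1f} Fz{F[2]:.1f} L{L2:.1f} z{s['tcp_pos'][2]:.1f}")
    return th2,T,F,L2
E
python3 - <<'E'
from h import *
f0,m0=np.load('f0.npy')
s=env.observe();p=s['tcp_pos'];env.move_straight([p[0],p[1],46],v=150)
p,R=pose(0,10,20,46);env.move_straight(p,v=100,rot=R)
for z in(38,30,26,22,18,15,12):
    p,R=pose(0,10,20,z);env.move_straight(p,v=60)
    s=env.observe();f=s['force']-f0;print(z,s['tcp_pos'].round(1),f.round(1),round(tau(s,f0,m0),3),round(s['t'],2))
    if np.linalg.norm(f)>6:break
m=env.camera_model("wrist");im=env.get_image("wrist")
crop(im,160,70,480,310,2.5,'q5.png')
E
```

```text
38 [481.8  32.6  37.4] [0.9 0.1 0.1] 0.052 30.97
30 [481.9  32.5  29.5] [-0.1  0.2  0.4] 0.034 31.25
26 [482.2  32.5  25.8] [ 0.6 -1.   1.2] -0.005 31.5
22 [482.2  32.4  21.8] [1.1 0.3 0. ] -0.028 31.75
18 [482.2  32.4  17.7] [ 0.1 -0.9  0.6] -0.0 32.0
15 [482.3  32.5  14.8] [ 1.1 -0.7  0.5] 0.037 32.25
12 [482.3  32.5  11.8] [-0.2 -0.7  0.3] 0.042 32.5
```

View pics/q5.png

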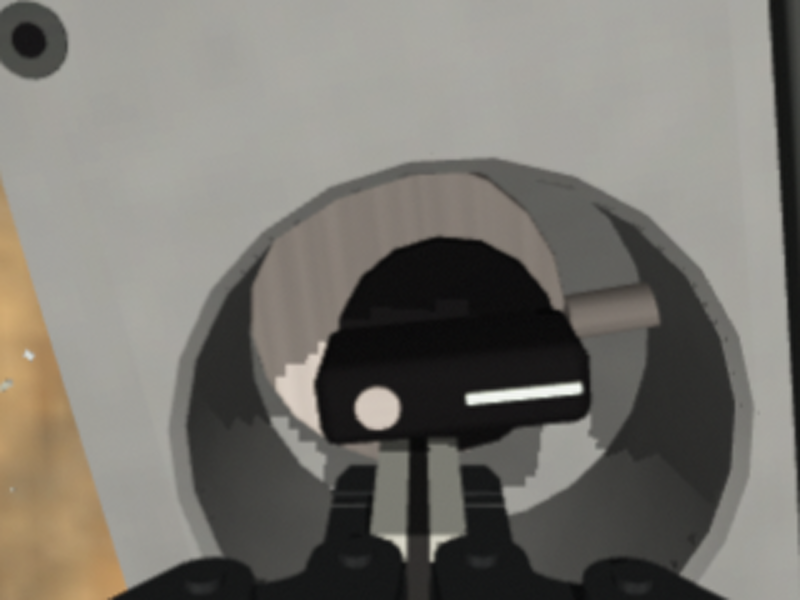

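```bash
sed -i 's/DEL=.12;U0=10.;ZT=12./DEL=.12;U0=12.;ZT=12./' h.py
python3 - <<'E'
from h import *
f0,m0=np.load('f0.npy')
L=0
for i in range(16):
    th,T,F,L=step(.06,f0,m0,L,n=1)
    if T>.36 or np.linalg.norm(F)>45 or th>.4:break
json.dump(L,open('L.json','w'))
E
```

```text
t32.81 th-0.110 u11.9 tau-0.017 Ft0.4 Fr0.0 Fz0.6 L0.0 z12.1
t33.06 th-0.055 u12.1 tau0.065 Ft0.3 Fr-0.4 Fz0.3 L0.1 z12.0
t33.31 th0.011 u11.9 tau0.009 Ft1.0 Fr-1.0 Fz1.2 L0.0 z12.0
t33.56 th0.068 u12.0 tau0.006 Ft0.1 Fr-0.9 Fz1.0 L0.0 z12.0
t33.81 th0.069 u12.6 tau0.095 Ft3.7 Fr-2.3 Fz-0.9 L0.8 z12.1
t34.06 th0.074 u12.6 tau0.177 Ft6.7 Fr-2.0 Fz0.3 L1.5 z12.1
t34.31 th0.081 u12.5 tau0.162 Ft8.1 Fr-1.5 Fz0.1 L2.1 z12.1
t34.56 th0.081 u12.6 tau0.173 Ft9.4 Fr-1.8 Fz0.5 L2.9 z12.1
t34.81 th0.087 u12.5 tau0.256 Ft12.1 Fr-2.4 Fz0.1 L3.5 z12.1
t35.06 th0.088 u12.6 tau0.223 Ft12.2 Fr-1.4 Fz0.1 L4.3 z12.1
t35.31 th0.096 u12.5 tau0.238 Ft14.2 Fr-2.3 Fz0.1 L4.9 z12.1
t35.56 th0.099 u12.6 tau0.251 Ft15.9 Fr-1.7 Fz1.7 L5.6 z12.1
t35.81 th0.114 u12.4 tau0.323 Ft17.5 Fr-1.4 Fz1.0 L6.2 z12.1
t36.06 th0.140 u12.3 tau0.310 Ft18.3 Fr-2.4 Fz2.7 L6.6 z12.1
t36.31 th0.187 u12.2 tau0.297 Ft18.0 Fr-2.0 Fz3.9 L6.7 z12.0
t36.56 th0.242 u12.2 tau0.352 Ft18.7 Fr-2.6 Fz5.0 L6.8 z12.0
```

Run:
```python
from h import *
f0,m0=np.load('f0.npy')
L=json.load(open('L.json'))
for i in range(14):
    th,T,F,L=step(.07,f0,m0,L,n=1)
    ft=-F@tang(th)
    if ft>21.5 or T>.42 or th>.95:break
json.dump(L,open('L.json','w'))
```

```text
t36.81 th0.302 u12.5 tau0.411 Ft18.7 Fr-1.8 Fz5.4 L6.9 z11.9
t37.06 th0.368 u12.6 tau0.393 Ft18.3 Fr-1.0 Fz7.8 L7.0 z11.9
t37.31 th0.432 u12.8 tau0.345 Ft18.1 Fr-1.5 Fz9.4 L7.0 z11.8
t37.56 th0.496 u12.9 tau0.339 Ft18.5 Fr-0.7 Fz11.6 L7.1 z11.8
t37.81 th0.562 u13.1 tau0.342 Ft18.1 Fr-1.3 Fz12.5 L7.2 z11.8
t38.06 th0.620 u13.4 tau0.314 Ft18.0 Fr-1.1 Fz13.1 L7.3 z11.6
t38.31 th0.655 u13.8 tau0.374 Ft18.6 Fr-0.3 Fz12.9 L7.7 z11.5
t38.56 th0.690 u13.9 tau0.445 Ft19.9 Fr-1.3 Fz13.8 L8.2 z11.4
```

Run:
```python
from h import *
m=env.camera_model("wrist");im=env.get_image("wrist")
crop(im,0,0,640,400,1.25,'r1.png')
m=env.camera_model("top");im=env.get_image("top")
s=env.observe();print(s['orientation'].round(3),s['tcp_pos'],s['t'])
```

```text
[[ 0.611  0.792 -0.01 ]
 [ 0.792 -0.611 -0.006]
 [-0.011 -0.004 -1.   ]] [467.65788869  44.88757256  11.36962664] 38.6583
```

View pics/r1.png

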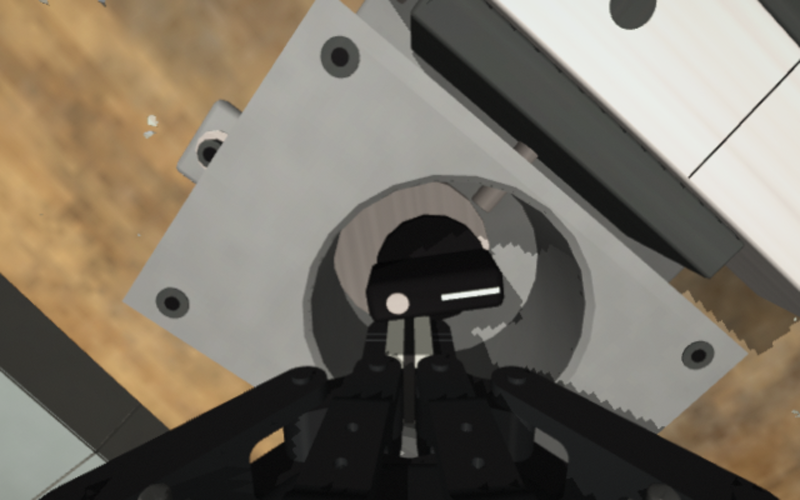

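Run:
```python
from h import *
f0,m0=np.load('f0.npy')
L=json.load(open('L.json'))
for i in range(5):
    th,T,F,L=step(.05,f0,m0,L,n=2)
    ft=-F@tang(th)
    if ft>25 or T>.55 or th>.95:break
json.dump(L,open('L.json','w'))
```

```text
t38.95 th0.729 u13.7 tau0.348 Ft19.5 Fr-0.2 Fz15.0 L8.3 z11.3
t39.24 th0.765 u13.9 tau0.396 Ft19.1 Fr-1.0 Fz14.4 L8.5 z11.2
t39.53 th0.807 u13.9 tau0.398 Ft19.3 Fr-0.1 Fz15.6 L8.6 z11.2
t39.83 th0.839 u14.2 tau0.332 Ft18.7 Fr0.2 Fz14.0 L8.8 z11.0
t40.12 th0.881 u14.1 tau0.351 Ft19.3 Fr-0.8 Fz15.8 L8.9 z11.0
```

Run:
```python
from h import *
f0,m0=np.load('f0.npy')
L=json.load(open('L.json'))
h=[]
for i in range(6):
    th,T,F,L=step(.05,f0,m0,L,n=2)
    ft=-F@tang(th);h.append(ft)
    if ft>22.5 or T>.55 or th>1.2:break
json.dump(L,open('L.json','w'))
```

```text
t40.41 th0.903 u14.5 tau0.435 Ft20.4 Fr-0.9 Fz14.6 L9.2 z10.8
t40.70 th0.922 u14.6 tau0.441 Ft21.1 Fr-0.7 Fz15.8 L9.6 z10.8
t40.99 th0.939 u14.6 tau0.444 Ft21.4 Fr-1.0 Fz17.9 L10.0 z10.7
t41.28 th0.949 u14.8 tau0.412 Ft21.5 Fr-0.2 Fz19.3 L10.5 z10.7
t41.58 th0.958 u14.9 tau0.462 Ft22.7 Fr-0.2 Fz18.2 L11.0 z10.5
```

Run:
```python
from h import *
f0,m0=np.load('f0.npy')
L=json.load(open('L.json'))
import pickle
pickle.dump((env.camera_model("wrist"),env.get_image("wrist")),open('k1.pkl','wb'))
for i in range(5):
    th,T,F,L=step(.05,f0,m0,L,n=2)
    ft=-F@tang(th)
    if ft>26 or T>.52 or th>1.2:break
json.dump(L,open('L.json','w'))
pickle.dump((env.camera_model("wrist"),env.get_image("wrist")),open('k2.pkl','wb'))
a=pickle.load(open('k1.pkl','rb'))[1];b=pickle.load(open('k2.pkl','rb'))[1]
crop(np.hstack([a[130:310,200:420],b[130:310,200:420]]),0,0,440,180,1.8,'r2.png')
crop(b,0,0,640,400,1.25,'r3.png')
```

```text
t41.92 th0.972 u14.8 tau0.468 Ft23.8 Fr-0.6 Fz19.1 L11.4 z10.5
t42.21 th0.987 u14.9 tau0.492 Ft25.1 Fr-0.1 Fz20.4 L11.8 z10.5
t42.50 th0.993 u15.2 tau0.519 Ft25.0 Fr0.1 Fz19.6 L12.4 z10.2
t42.79 th1.002 u15.2 tau0.509 Ft26.4 Fr0.2 Fz20.9 L12.9 z10.2
```

View pics/r3.png

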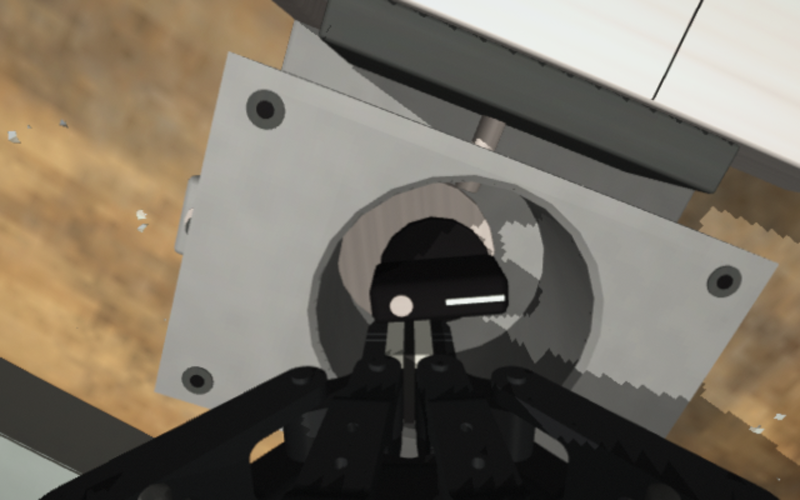

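View pics/r2.png

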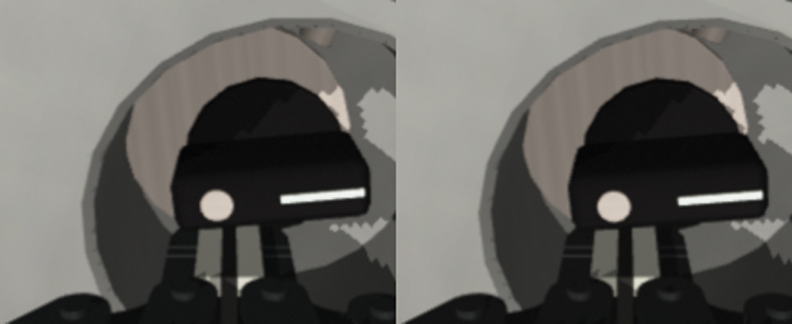

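Run:
```python
from h import *
import pickle
f0,m0=np.load('f0.npy')
L=json.load(open('L.json'))
for i in range(3):
    th,T,F,L=step(.045,f0,m0,L,n=2)
    ft=-F@tang(th)
    if ft>28.3 or T>.57:break
pickle.dump((env.camera_model("wrist"),env.get_image("wrist")),open('k3.pkl','wb'))
s=env.observe();p=s['tcp_pos'].copy();print(p)
q=p-3.5*tang(th);q[2]=12
env.move_straight(q,v=40)
s=env.observe();print(s['tcp_pos'],(s['force']-f0).round(1),s['t'])
env.move_straight([q[0],q[1],60],v=120)
w=np.array([488.5,53.5,0])-30*fy
env.movep([w[0],w[1],170],Rz(YF+np.pi/2))
env.hold(.3)
pickle.dump((env.camera_model("wrist"),env.get_image("wrist")),open('w3.pkl','wb'))
s=env.observe();print(s['t'],s['tcp_pos'],s['force'])
im=pickle.load(open('w3.pkl','rb'))[1]
crop(im,0,0,640,400,1.25,'w3.png');crop(im,235,79,415,229,4,'c4.png')
```

```text
t43.13 th1.016 u15.1 tau0.523 Ft27.5 Fr0.2 Fz21.7 L13.3 z10.2
t43.42 th1.022 u15.2 tau0.575 Ft28.2 Fr0.5 Fz23.3 L13.7 z10.2
[465.01388989  53.12132115  10.20010067]
[463.20348995  51.61195321  12.23598591] [ 1.1 -0.6 -0.2] 44.0583
46.0417 [495.57191699  24.57159837 169.72648944] [ 0.39440563  0.57274129 -0.17442415]
```

View pics/w3.png

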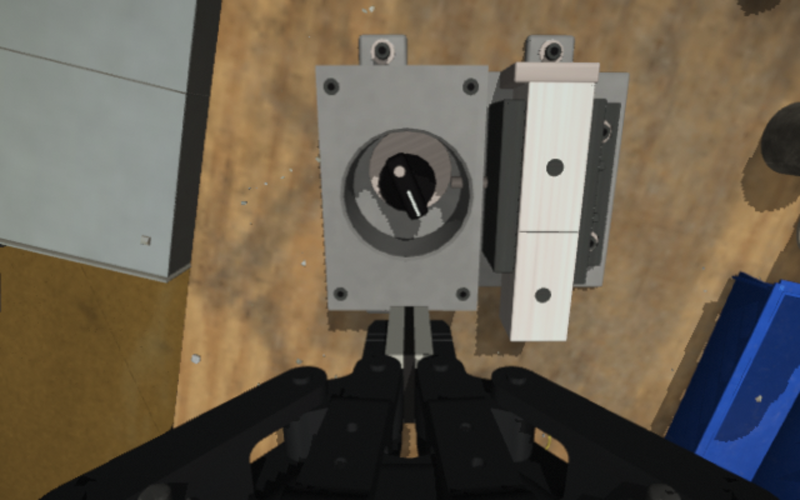

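View pics/c4.png

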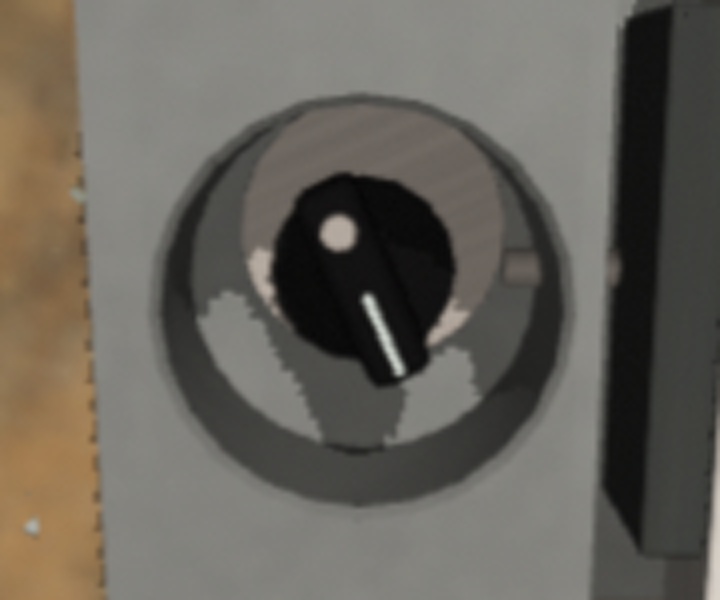

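Run:
```python
from h import *
import pickle
def ang(f):
    m,im=pickle.load(open(f,'rb'))
    g=cv2.cvtColor(im,cv2.COLOR_RGB2GRAY)
    c=proj(m,[488,55,48])[0]
    n,lab,st,cen=cv2.connectedComponentsWithStats((g>110).astype(np.uint8))
    best=None
    for i in range(1,n):
        ys,xs=np.where(lab==i)
        if 15<len(xs)<400 and abs(cen[i]-c).max()<45:
            W=np.array([at(m,(x,y),48)[:2] for x,y in zip(xs,ys)]);w=g[ys,xs].astype(float)-90
            mu=(W*w[:,None]).sum(0)/w.sum();C=((W-mu)*w[:,None]).T@(W-mu)/w.sum();e,v=np.linalg.eigh(C)
            L=np.sqrt(12*e)
            if L[1]>9 and L[0]<5 and L[1]<20:
                a=np.arctan2(v[1,1],v[0,1]);print(f,len(xs),L.round(1),mu.round(1),'knob',round((YF-a)%np.pi,3))
for f in('w1.pkl','w2.pkl','k1.pkl','k2.pkl','k3.pkl','w3.pkl'):ang(f)
m,im=pickle.load(open('w3.pkl','rb'))
f=lambda p,z:at(m,(p[0]/1.25,p[1]/1.25),z)
b=[f((527,82),62),f((595,83),62),f((566,341),62),f((511,341),62)]
for i,j in((0,3),(1,2)):
    v=b[i]-b[j];print('bar yaw',np.arctan2(-v[0],v[1]))
```

```text
w1.pkl 26 [ 2.2 16.5] [496.9  57.7] knob 0.032
w1.pkl 22 [ 3.3 11.3] [476.8  33.3] knob 1.101
w2.pkl 59 [ 1.8 17.8] [498.   57.9] knob 0.066
w2.pkl 54 [ 3.1 12.2] [461.6  35.7] knob 1.08
k1.pkl 238 [ 1.8 18. ] [494.3  47.6] knob 1.078
k2.pkl 237 [ 1.8 18. ] [493.9  47.2] knob 1.131
k3.pkl 236 [ 1.8 17.9] [493.7  47.1] knob 1.155
w3.pkl 67 [ 3.8 11.4] [466.2  53.7] knob 1.403
w3.pkl 51 [ 1.7 17.7] [493.6  47.4] knob 1.153
bar yaw 0.25496631138399106
bar yaw 0.2438709144945368
```

Run:
```python
from h import *
import pickle
m,im=pickle.load(open('w3.pkl','rb'))
print(env.observe()['t']); env.sign_off()
```

```text
46.0417
the job is handed in; nothing more can be done
```

The bar is home against the end stop and clamped at about 16 to 19 N by my estimates. I handed the job in at 46 s, with the arm raised clear of everything. `sign_off` reports no verdict, and the jaw force is estimated, since nothing read it directly.

**Bar:** I pushed it with shut fingers at 3 to 4 N while sliding. It moved about 27 mm, then stopped dead, and I pressed to about 16 N against the end stop. The last picture shows its end flush with the stop. Its yaw measures about 0.249 rad against 0.245 rad for the casting, within the 0.02 rad limit.

**Knob:** The open fingers are too wide for the well, so I could not grip the knob. I pushed one arm of it round with the shut fingers, by feel.
- In the pictures it turned from about 0.05 to 1.15 rad.
- The push force stayed level at about 18 to 19 N while the jaw was free, and the jaw bit at about 1.0 rad. It then climbed to 28 N.
- The turn past the bite gives about 16 N. The push force and the torque give about 16 to 21 N.
- The knob did not spring back when I let go (1.155 then 1.153 rad).

**What disagreed:**
- **Finger ends:** The shut fingers end about 20 mm short of the stated TCP. My first pass went over the top of the knob without touching it. One light press down on the knob, about 21 N, showed this, and I then worked lower.
- **Torque about the knob axis:** My computed figure read about 0.1 N m too high in free turning, so I judged the bite by how much it rose.
- **Downward push:** A downward push on the knob built up to 23 N during the turn, probably friction on its face.

I never went near the bystanders, but I did not measure them again at the end.

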